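Lock the board carrier: turn the slotted disc, push the bar home

ROBOT

A 6-joint arm with a two-finger parallel gripper is mounted at the origin on the work surface. World frame = base frame: x ahead of the robot, y to its left, z up, the work surface at z = 0. Lengths are in m, angles in degrees, forces in N, time in s.
With the tool pointing down it reaches from about 0.4 to 0.825 m from the base axis. Payload 7 kg.
Tool frame: the origin (TCP) lies midway between the tips of the shut fingers; the grasp point (between the pads) lies ctrl.tcp_to_grasp behind it (ctrl.tcp_to_grasp is the distance from the TCP to the grasp point, in m); z points along the fingers, y is the line along which they close (so a half turn about z gives the same grasp; the last joint's range is limited). The gripper opens to 88 mm and grips with 3 to 60 N. Pads are 19 mm wide; open, the fingers measure 130 mm over their backs; the gripper's body (78 mm by 193 mm) begins 47 mm behind the grasp point.
Start: joints at [82.626, 20.546, 0.682, 0, -70.136, -16.507], TCP at [0.273, 0.617, 0.227] pointing down, gripper open.
Joint ranges: [-176.03, 176.03], [-82.01, 121.73], [-58.28, 71.71], [-173.87, 95.51], [-174.79, -0.11], [-173.66, 173.66]. Speed limits (degrees/s): [136.94, 136.94, 172.46, 180, 180, 180].

INTERFACE

Orientations are given as [roll, pitch, yaw] about the fixed x, y, z axes, in that order (R = Rz(yaw) Ry(pitch) Rx(roll)).
In Python, from plant import ctrl, imaging, close_job gives the robot as it stands.
- The arm moves only by the shell command python3 -m crank 'ROWS'. ROWS is JSON, a list of rows, each a list of 3 entries, a list of its own where there are three numbers: the shift along the world's x, y, z in m, then the turn, a rotation vector about the world's x, y, z in degrees, then the opening, from -1 (shut) to 1 (fully open), so that 0 is half open. A call has 1 to 12 rows; each row shifts and turns the commanded pose from where the row before left it; what a row does not reach is not made up. A row lasts 1/10 s, in which the tool goes at most 50 mm and 8.59 degrees, less where a joint would pass 70% of its speed; a pose out of reach is approached as far as the arm can. A call is refused whole if a number of a shift passes 0.05 or a number of a turn 8.59, either way. A call with a gripper value outside its range is refused whole. The fingers move at their own pace and stop on an object; the grip force is fixed at half the most. Time passes only in rows, so rows that do not move let the fingers close. It gives the time, the measured TCP pose, the force, the opening and the grip force at its end, in the units of the state.
- ctrl.get_obs(): the state, without advancing time (a new reading comes with each control period).
- imaging.snapshot(name): name is "side" or "top" or "wrist"; returns (picture, depth): 384x512x3 uint8, blue, green, red; 384x512 float32, m along the optical axis (not along the pixel's ray), 0 where there is no reading.
- imaging.camera_model(name): a dict with "mtx" (3x3 intrinsics, pixels), "R" (3x3) and "t" (3): a world point X has camera coordinates R X + t. Camera axes: x right, y down, z forward; pixel columns grow to the right and rows downward; lengths in m; the calibration is good to about 2 mm. A picture is of the moment at which its call begins: read the wrist's pose just before it. camera_model takes no time and is no camera call; for the wrist camera it gives the pose at the moment of the call.
- close_job(): hands the job in; it is judged then, once.
The state is a dict: "clock": time; "joint_pos": joint angles; "qvel": joint speeds; "tau": joint torques, N m; "tool_pos": TCP position; "orientation": TCP orientation; "force": force on the tool from outside, world axes, zero at the start; "moment": the same for the moment, N m; "opening": finger opening in m; "gripper_force": force on a finger pad.
Only numpy, scipy, OpenCV 4.12 (cv2) and the standard library are available. Lean on these libraries where they do the work, as an engineer would, in place of code of your own. Each camera call takes 0.05 s, during which the arm holds its last target. There are 200 camera calls.

TASK

Lock the circuit-board fixture: push the pin on the slotted disc round with a fingertip until the slot lines up with the steel bar, then push the bar by its cross-head through the disc until it is fully home, with the cross-head against the ends of the guide rails. Push only: do not lift the bar out of its guide, leave the other things on the bench where they are, and finish clear of everything.

Things in the scene. Friction and masses are not known exactly. Their poses are not given: they have to be found in the camera images.
- fixture: Board-locking fixture, fixed to the bench: base plate 260 x 90 x 10 mm (x -195 to 65, y +-45) with, in a row along its x axis, the bar, guide rails, slotted disc, keeper, and a plate (x 65 to 175, y +-65, top 24 high) bearing a green circuit board. Origin: on the disc's vertical axis at bench height. x axis: level, the way the bar is pushed in; z up.
- disc (a joint): Turn of the disc about its vertical axis relative to the fixture (rad, positive anticlockwise from above). The slot is in line with the bar at 0 and, the other way round, at pi; either is right. Stops at -0.5 and 3.64; starts between 0.6 and 2.5. Friction 0.06 N m: it stays where it is left.
- slot (a point): Centre of the disc's top face, 32 mm above the bench; x axis along the slot. The pale metal disc has radius 32 mm and reaches from 10 to 32 mm above the bench; a straight slot 21 mm wide, open on top and at both ends (mouths flared), runs right across it.
- lug (a point): Centre of the top of the disc's upright dark pin: 10 mm diameter, standing from 32 to 56 mm above the bench, 21 mm from the disc's axis, square to the slot (slot frame +y). Pushing it sideways turns the disc. With the slot in line it lies on the fixture's +y side (joint 0) or -y side (joint pi).
- bar: Loose steel bar 14 x 14 mm, about 0.33 kg, 140 mm from its round nose to the front of its cross-head, lying flat in the guide, underside 12.5 mm above the bench. Origin under the tip of its nose; x axis along it towards the nose; z up.
- bar_nose (a point): Tip of the bar's nose, half-way up the bar. Starts 37 to 49 mm before the disc's axis; when home it is 55 mm beyond the axis, in the keeper (two cheeks 18 mm apart at fixture x 36 to 64 mm, 30 mm high). The guide rails (fixture x -85 to -38 mm, 30 mm high, 17 mm apart) are open on top.
- bar_head (a point): Centre of the rear face of the cross-head, the upright plate at the bar's tail that is pushed: 46 mm wide, 10 mm thick, from 14 to 48 mm above the bench. The point is 150 mm behind the nose and 31 mm above the bench. When home the cross-head's front butts on the rail ends and this point is at fixture x -95 mm.
- spool: Bystander: grey wire spool standing on its flange, 54 mm across, 41 mm high, beside the fixture; loose, origin at its underside.
- flux: Bystander: small white bottle with black cap, 32 mm across, 75 mm high, beside the fixture; loose, origin at its underside.
- pliers: Bystander: green-handled pliers lying beside the fixture, about 140 mm long, 14 mm high; loose, origin at its underside.
- transformer: Bystander: small transformer (dark core, copper winding) 50 x 36 x 40 mm beside the fixture; loose, origin at its underside.
- screw_cup: Bystander: small steel bowl, 60 mm across, 35 mm high, beside the fixture; loose, origin at its underside.
- driver: Bystander: black screwdriver lying on the bench, 150 mm long; loose, origin at its underside.
- cleaner: Bystander: white bottle standing on the bench, 48 mm across, 100 mm high; loose, origin at its underside.
Things that resemble listed ones, but are neither listed nor needed, are in the scene too. What is meant by the bar is not green or purple, and is the smaller of those in its own colour.

How it is judged (in metres and radians):
On the way, in this order (a step that is already met when the one before it is completed fails the run):
1. the slot is turned in line with the bar (angle between the x axis of slot and the x axis of fixture, either way round below 0.15 rad), for 0.2 s.
2. the bar is pushed through the disc and fully home (x of bar_nose in the frame of fixture above 0.05 m), for 0.2 s.
At the end, for the whole second after the job is handed in: The bar lies flat in its guide, through the slot and into the keeper, with its cross-head within 5 mm of the rail ends; the slot is in line with the bar (within 0.15 rad); the bar is at rest (x of bar_nose in the frame of fixture above 0.05 m and y of bar_nose in the frame of fixture between -0.005 and 0.005 m and z of bar_nose in the frame of fixture below 0.0235 m and angle between bar_nose's own z axis and vertical below 0.06 rad and angle between the x axis of slot and the x axis of fixture, either way round below 0.15 rad and linear speed of bar below 0.01 m/s); the robot touches nothing.
It fails at once if the bar is lifted or tipped out of its guide (more than 8 mm or 0.2 rad) (z of bar_nose in the frame of fixture above 0.0275 m or z of bar_head in the frame of fixture above 0.039 m or angle between bar_nose's own z axis and vertical above 0.2 rad).
It fails at once if a bystander is lifted or moved more than 30 mm (distance of any of spool, flux, pliers, transformer, screw_cup, driver, cleaner from where it was at the start of the episode above 0.03 m).
It also fails if it takes over 51 s, if anything falls off the work surface, if the arm or the gripper's body presses on something with over 40 N, if the wrist force passes 120 N, or if a joint passes its speed limit or range.

## Working session

There is one attempt and no reset: what is moved stays moved. The work goes in short steps, Python scripts to look and compute and a shell command to move; the robot and the scene stay as the last step left them, time stands still between calls to the robot, and variables do not carry over. Pictures are saved under pics/ and viewed, at most 10 in all, crops included, and the job is handed in when it is done.

```bash
mkdir -p pics
cat > h.py <<'E'
import numpy as np, cv2
from plant import ctrl, imaging, close_job
def snap(n,f=None):
    m=imaging.camera_model(n); p,d=imaging.snapshot(n)
    if f: cv2.imwrite('pics/'+f,p)
    return m,p,d
def world(m,d):
    v,u=np.mgrid[0:d.shape[0],0:d.shape[1]]
    K=m['mtx']; c=np.stack([(u-K[0,2])/K[0,0]*d,(v-K[1,2])/K[1,1]*d,d],-1)
    return (c-np.array(m['t']))@np.array(m['R'])
E
python3 - <<'E'
from h import *
m,p,d=snap('top'); np.savez('top.npz',p=p,d=d,**m); 
m2,p2,d2=snap('side'); np.savez('side.npz',p=p2,d=d2,**m2)
cv2.imwrite('pics/a.png',cv2.resize(p,(800,600)));cv2.imwrite('pics/b.png',cv2.resize(p2,(800,600)))
o=ctrl.get_obs();print(o['clock'],o['tool_pos'],o['orientation'],o['force'],ctrl.tcp_to_grasp)
E
```

```text
0.1 [0.27309142 0.6167886  0.22570976] [ 1.79911963e+02 -8.06307641e-03 -2.38875577e+01] [-0.88388678 -0.22744735  0.2089709 ] 0.0188
```

View pics/a.png

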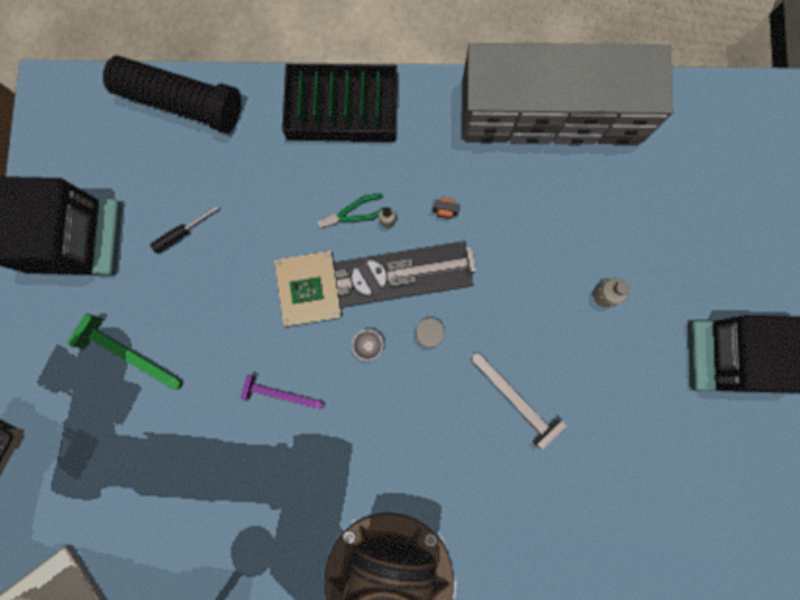

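View pics/b.png

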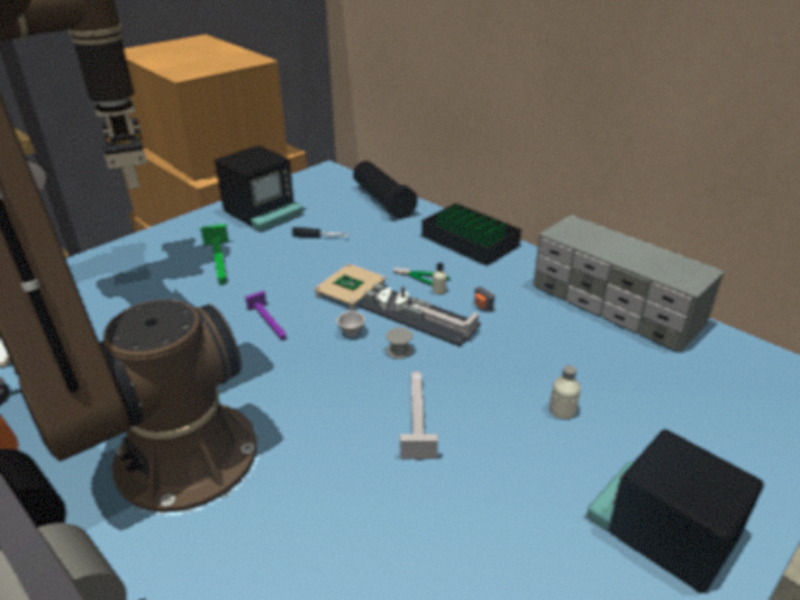

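Top view: the fixture row runs from the plate at (308,288) through the disc at (369,277) and the bar to its cross-head at (470,259). T-shaped candidates are green (125,350), purple (285,392), a large steel one (515,400) and a small steel one in the guide (430,267). The small one in the guide fits: it is steel and the smaller of the two in that colour. I'll check this in an enlarged crop and fit the fixture.

Run:
```python
from h import *
z=np.load('top.npz');p,d=z['p'],z['d'];W=world(z,d)
c=p[135:245,165:325];cv2.imwrite('pics/c.png',cv2.resize(c,None,fx=5,fy=5,interpolation=cv2.INTER_CUBIC))
for n,(u,v) in dict(disc=(369,277),head=(470,259),board=(308,288),flux=(387,215),spool=(430,332),cup=(368,345),trafo=(446,208),base=(440,290),bench=(430,380)).items(): print(n,W[int(v*.64),int(u*.64)].round(3))
# dark base outline
X=W[...,0];Y=W[...,1];Z=W[...,2]
roi=np.zeros(d.shape,bool);roi[150:215,170:310]=1
pl=roi&(Z>.017)&(Z<.03); 
print(np.diff(W[170,200:202],axis=0))
# plate: yellowish
hsv=cv2.cvtColor(p,cv2.COLOR_BGR2HSV);m=roi&(hsv[...,0]>10)&(hsv[...,0]<30)&(hsv[...,1]>50)&(hsv[...,2]>120)
n,l,s,ce=cv2.connectedComponentsWithStats(m.astype(np.uint8));k=1+s[1:,4].argmax()
print('plate',cv2.minAreaRect(W[l==k][:,:2].astype(np.float32)),s[k],np.median(Z[l==k]))
```

```text
disc [0.554 0.052 0.009]
head [ 0.587 -0.136  0.045]
board [0.528 0.167 0.024]
flux [0.662 0.02  0.07 ]
spool [ 0.449 -0.065  0.041]
cup [0.425 0.052 0.005]
trafo [ 0.684 -0.091  0.039]
base [ 0.533 -0.083  0.008]
bench [ 0.36  -0.069 -0.002]
[[ 0.00125476 -0.00197932 -0.00641766]]
plate ((0.45514988899230957, 0.12341718375682831), (0.3195188641548157, 0.1435728669166565), 32.479732513427734) [ 177  162   40   47 1216] 0.02310532757767006
```

View pics/c.png

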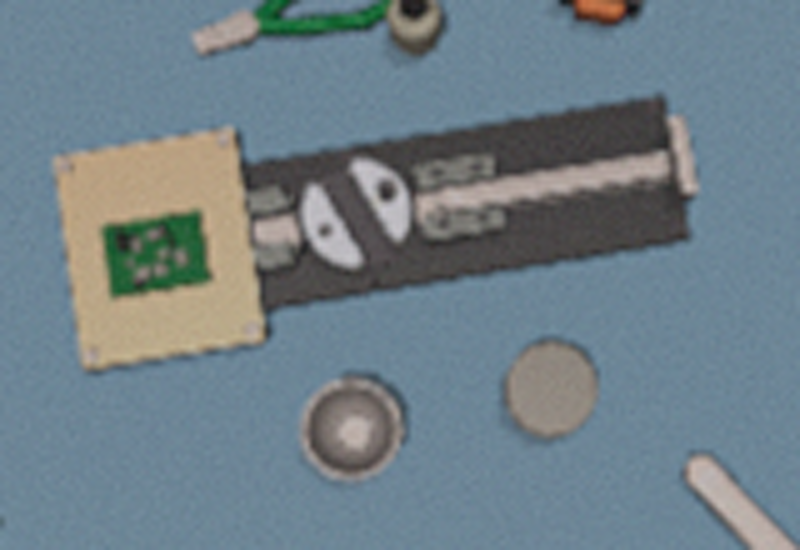

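The crop confirms the small steel bar lying in the guide, with its cross-head at (683,155). The slotted disc is at (357,213) and its dark upright pin at (388,187).

```bash
cat >> h.py <<'E'
def ray(m,u,v,z):
    R=np.array(m['R']);t=np.array(m['t']).ravel();C=-R.T@t
    r=R.T@np.linalg.solve(np.array(m['mtx']),[u,v,1.]); return C+r*(z-C[2])/r[2]
def fitrig(F,P):
    F=np.array(F,float);P=np.array(P)[:,:2];a=F-F.mean(0);b=P-P.mean(0)
    th=np.arctan2((a[:,0]*b[:,1]-a[:,1]*b[:,0]).sum(),(a*b).sum())
    R=np.array([[np.cos(th),-np.sin(th)],[np.sin(th),np.cos(th)]]);t=P.mean(0)-R@F.mean(0)
    return th,t,np.abs(F@R.T+t-P)
E
python3 - <<'E'
from h import *
z=np.load('top.npz')
f=lambda u,v,h: ray(z,(u+.5)/5-.5+165,(v+.5)/5-.5+135,h)
px=[(55,160,.024),(235,130,.024),(265,340,.024),(88,370,.024),(662,98,.01),(688,240,.01)]
# plate left in image = +x of fixture; up in image = world +x
F=[(.175,-.065),(.065,-.065),(.065,.065),(.175,.065),(-.195,-.045),(-.195,.045)]
P=[f(*a) for a in px]
th,t,e=fitrig(F,P);print(np.degrees(th),t,(e*1000).round(1))
c,s=np.cos(th),np.sin(th);inv=lambda q:np.array([[c,s],[-s,c]])@(q[:2]-t)
for n,a in dict(pin=(388,187,.056),pinlow=(388,190,.05),headtop=(683,155,.048),nose=(418,205,.02),disc=(357,213,.032)).items(): q=f(*a);print(n,q.round(4),inv(q).round(4))
E
```

```text
100.73223050085176 [0.54871277 0.050948  ] [[0.7 1.5]
 [0.7 0.9]
 [1.2 0.7]
 [1.4 3.3]
 [1.6 2.3]
 [0.4 2.7]]
pin [0.5612 0.0318 0.056 ] [-0.0212 -0.0087]
pinlow [0.5605 0.032  0.05  ] [-0.0208 -0.0081]
headtop [ 0.5851 -0.1389  0.048 ] [-0.1933 -0.0004]
nose [0.5573 0.0153 0.02  ] [-0.0366 -0.0018]
disc [0.5496 0.0508 0.032 ] [-0.0003 -0.0009]
```

Fit result: fixture yaw is 100.7°, origin (0.549, 0.051). The pin is at fixture (−21, −8.5) mm, so the joint is about 1.95 rad. I'll push it towards fixture +x, to joint pi. First I approach with the gripper shut and the closing axis along fixture x.

```bash
python3 -m crank '[[[0.02,-0.04,0],[0,0,6.9],-1],[[0.02,-0.044,0],[0,0,6.9],-1],[[0.02,-0.044,0],[0,0,6.9],-1],[[0.02,-0.044,0],[0,0,6.9],-1],[[0.02,-0.044,0],[0,0,7],-1],[[0.02,-0.044,0],[0,0,0],-1],[[0.02,-0.044,0],[0,0,0],-1],[[0.02,-0.044,0],[0,0,0],-1],[[0.02,-0.044,0],[0,0,0],-1],[[0.02,-0.044,0],[0,0,0],-1],[[0.02,-0.044,0],[0,0,0],-1],[[0.02,-0.044,0],[0,0,0],-1]]'
python3 - <<'E'
from h import *
o=ctrl.get_obs();print(o['tool_pos'],o['orientation'],o['joint_pos'],o['opening'],o['force'])
E
```

```text
clock: 1.3
tool_pos: [0.5135, 0.0913, 0.2266]
orientation: [-180.0, -0.0, 10.7]
force: [1.2, 0.3, -0.7]
opening: 0.0012
gripper_force: 0.0
[0.51350349 0.09127322 0.22657952] [-1.79991846e+02 -3.40927601e-03  1.07346473e+01] [ 3.16506736e+01  6.03147614e+00 -1.84924317e+01 -7.03471464e-03
 -6.54699966e+01  6.90868941e+01] 0.0011554863649874591 [ 1.222108    0.25256504 -0.67008063]
```

```bash
python3 -m crank '[[[0.02,-0.03,0],[0,0,0],-1],[[0.02,-0.03,0],[0,0,0],-1],[[0.021,-0.037,0],[0,0,0],-1],[[0,0,-0.03],[0,0,0],-1],[[0,0,-0.04],[0,0,0],-1],[[0,0,-0.02],[0,0,0],-1],[[0,0,0],[0,0,0],-1]]'
python3 - <<'E'
from h import *
m,p,d=snap('wrist');np.savez('w1.npz',p=p,d=d,**m);cv2.imwrite('pics/d.png',cv2.resize(p,(800,600)))
R=np.array(m['R']);print(-R.T@np.array(m['t']).ravel(), R[2])
E
```

```text
clock: 2.0
tool_pos: [0.5719, -0.0046, 0.133]
orientation: [180.0, 0.4, 10.7]
force: [0.2, -0.2, 0.7]
opening: 0.0003
gripper_force: 0.0
[0.64895091 0.00985589 0.29048545] [-0.28083189 -0.05329297 -0.95827622]
```

View pics/d.png

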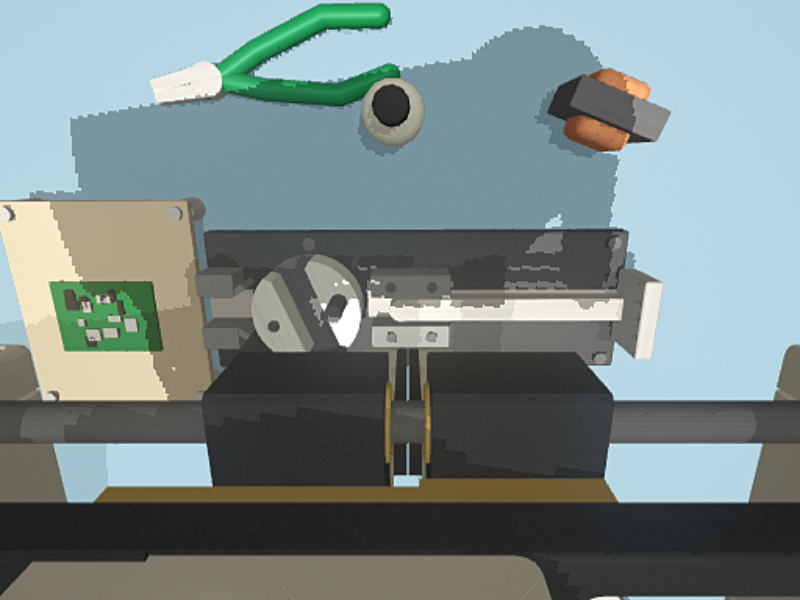

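The wrist view shows the disc at (310,305), its pin at (338,310), the guide rails at (410,305) and the bar's head at (645,315). The finger tips are thin plates at (408,380) below the black finger blocks. I'll measure these from depth.

```bash
python3 - <<'E'
from h import *
z=np.load('w1.npz');W=world(z,z['d'])
g=lambda u,v:W[int(v*.64),int(u*.64)].round(3)
T=np.array([.5719,-.0046,.133])
for u,v in [(395,358),(400,358),(413,358),(420,358),(426,358),(400,370),(395,390),(424,390),(386,420),(430,420),(300,356),(300,375),(300,430),(220,430),(220,380),(600,380),(600,430)]:
    print((u,v),((g(u,v)-T)*1000).round(0))
f=lambda u,v,h: ray(z,(u+.5)*.64-.5,(v+.5)*.64-.5,h)
P=[f(205,231,.01),f(627,231,.01),f(195,201,.024),f(372,268,.03),f(450,268,.03),f(372,346,.03),f(450,346,.03)]
F=[(.065,-.045),(-.195,-.045),(.065,-.065),(-.038,None),(-.085,None)]
th=np.radians(100.73);c,s=np.cos(th),np.sin(th);t=np.array([.5487,.0509]);inv=lambda q:((np.array([[c,s],[-s,c]])@(q[:2]-t))*1000).round(1)
print([inv(q) for q in P])
v=P[1]-P[0];print('ang',np.degrees(np.arctan2(-v[1],-v[0])))
for n,a in dict(pintop=(340,299,.056),disc=(310,305,.032),hl=(661,283,.048),hr=(650,356,.048),hf=(635,270,.048)).items(): print(n,inv(f(*a)))
E
python3 -c "
import cv2;p=cv2.imread('pics/d.png')
cv2.imwrite('pics/e.png',cv2.resize(p[220:440,200:480],None,fx=2.7,fy=2.7,interpolation=2))"
```

```text
(395, 358) [12.  7. 11.]
(400, 358) [11.  5.  8.]
(413, 358) [12.  1.  9.]
(420, 358) [14. -1. 12.]
(426, 358) [14. -3. 12.]
(400, 370) [11.  5. 17.]
(395, 390) [11.  6. 32.]
(424, 390) [37.  4. 79.]
(386, 420) [34. 10. 87.]
(430, 420) [35.  3. 86.]
(300, 356) [36. 29. 73.]
(300, 375) [37. 27. 82.]
(300, 430) [30. 25. 88.]
(220, 430) [28. 38. 89.]
(220, 380) [34. 40. 83.]
(600, 380) [ 46. -26.  83.]
(600, 430) [ 40. -25.  90.]
[array([ 63.4, -48.7]), array([-192. ,  -48.4]), array([ 60.8, -67.8]), array([-38.7, -30.3]), array([-83.6, -30.2]), array([-37.6,  18.1]), array([-84.8,  18.1])]
ang 100.65587148669964
pintop [-23.4 -19.6]
disc [-2.1 -8.7]
hl [-196.2  -26. ]
hr [-196.6   16.9]
hf [-181.1  -33.2]
```

View pics/e.png

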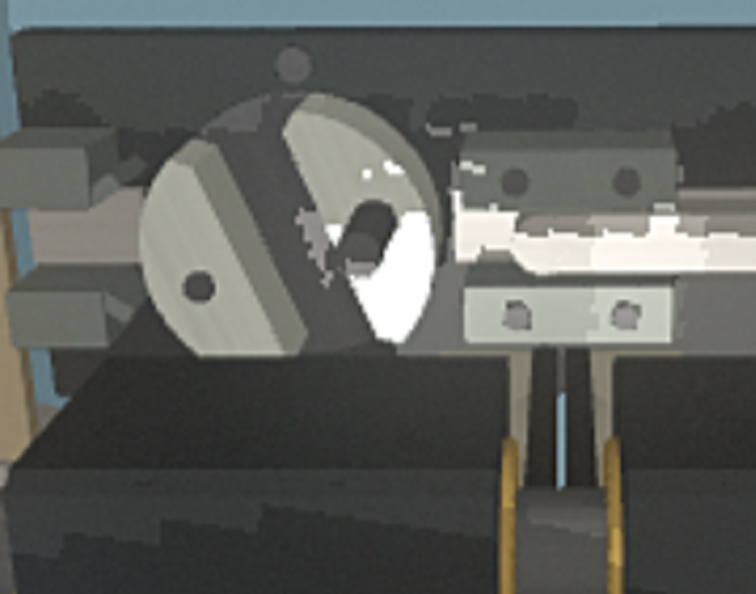

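Correction: in this crop the pin's top is its lower end, (360,250) in the crop, which is (333,313) in the picture. The slot runs from upper left to lower right. I'll recompute.

Run:
```python
from h import *
z=np.load('w1.npz');W=world(z,z['d'])
th=np.radians(100.7);c,s=np.cos(th),np.sin(th);t=np.array([.5487,.0509])
L=np.stack([c*(W[...,0]-t[0])+s*(W[...,1]-t[1]),-s*(W[...,0]-t[0])+c*(W[...,1]-t[1]),W[...,2]],-1)*1000
g=lambda u,v:L[int(v*.64),int(u*.64)].round(1)
for n,q in dict(pintop=(333,313),pinbase=(340,300),discL=(280,310),discR=(330,270),rU=(410,290),rL=(410,335),bar=(500,312),base=(500,250),plate=(150,240)).items(): print(n,g(*q))
def box(a,b,lo,hi,yl=(-80,80)):
    m=(L[...,0]>a)&(L[...,0]<b)&(L[...,2]>lo)&(L[...,2]<hi)&(L[...,1]>yl[0])&(L[...,1]<yl[1]);q=L[m];return len(q),q.min(0).round(1),q.max(0).round(1),np.median(q,0).round(1)
print('rails',box(-80,-45,28,34,(-40,30)));print('pin',box(-40,0,50,62,(-40,20)));print('head',box(-215,-175,42,54));print('bar',box(-180,-100,22,30,(-25,20)));print('disc',box(-40,40,30.5,36,(-50,20)))
```

```text
pintop [-19.3 -11.8  55.6]
pinbase [-58.9 -90.9 290.5]
discL [15.6 -5.9 32.3]
discR [-14.7 -30.1  31.5]
rU [-60.4 -17.6  30.3]
rL [-60.4  10.5  30.5]
bar [-114.9   -2.6   25.6]
base [-115.9  -36.8   10.5]
plate [ 89.6 -46.   23.9]
rails (1074, array([-80. , -26.1,  28. ]), array([-45. ,  18.5,  33. ]), array([-62.3, -12.8,  29.7]))
pin (124, array([-23.7, -16.1,  50.1]), array([-14.2,  -6.2,  57. ]), array([-19.2, -12. ,  55.5]))
head (713, array([-198.1,  -27.2,   42. ]), array([-187. ,   18.9,   49.8]), array([-191.4,   -5.2,   47.4]))
bar (1269, array([-180. ,  -11.4,   22.2]), array([-100.3,    2.7,   28.4]), array([-139.9,   -4.7,   26.1]))
disc (1758, array([-39.8, -34.9,  30.5]), array([32.5, 20. , 35.4]), array([ 5.8, -5.5, 31.7]))
```

```bash
python3 -m crank '[[[0.004,0.001,-0.03],[0,-0.4,0],-1],[[0,0,-0.035],[0,0,0],-1],[[0,0,-0.02],[0,0,0],-1],[[0,0,-0.009],[0,0,0],-1],[[0,0,0],[0,0,0],-1],[[0,0,0],[0,0,0],-1]]'
```

```text
clock: 2.65
tool_pos: [0.5795, -0.0025, 0.0442]
orientation: [179.9, -0.5, 10.8]
force: [-0.9, 0.6, -0.5]
opening: 0.0007
gripper_force: 0.0
```

```bash
python3 -m crank '[[[-0.005,-0.001,-0.003],[0,0.4,0],-1],[[0,0,-0.003],[0,0,0],-1],[[-0.001,0.005,0],[0,0,0],-1],[[-0.001,0.005,0],[0,0,0],-1],[[-0.001,0.005,0],[0,0,0],-1],[[-0.001,0.005,0],[0,0,0],-1],[[-0.001,0.005,0],[0,0,0],-1],[[0,0,0],[0,0,0],-1]]'
```

```text
clock: 3.45
tool_pos: [0.5713, 0.0169, 0.0371]
orientation: [179.6, -0.1, 10.8]
force: [18.8, -35.4, -11.3]
opening: 0.0004
gripper_force: 18.5
```

Run:
```python
from h import *
m,p,d=snap('wrist');np.savez('w2.npz',p=p,d=d,**m)
cv2.imwrite('pics/f.png',cv2.resize(p[60:280,100:400],(800,587),interpolation=2))
o=ctrl.get_obs();print(o['tool_pos'],o['force'],o['moment'])
```

```text
[0.57132464 0.01684307 0.03708619] [ 18.62059855 -34.31429959 -10.11285337] [-12.46248799  -7.0844853    0.02936495]
```

View pics/f.png

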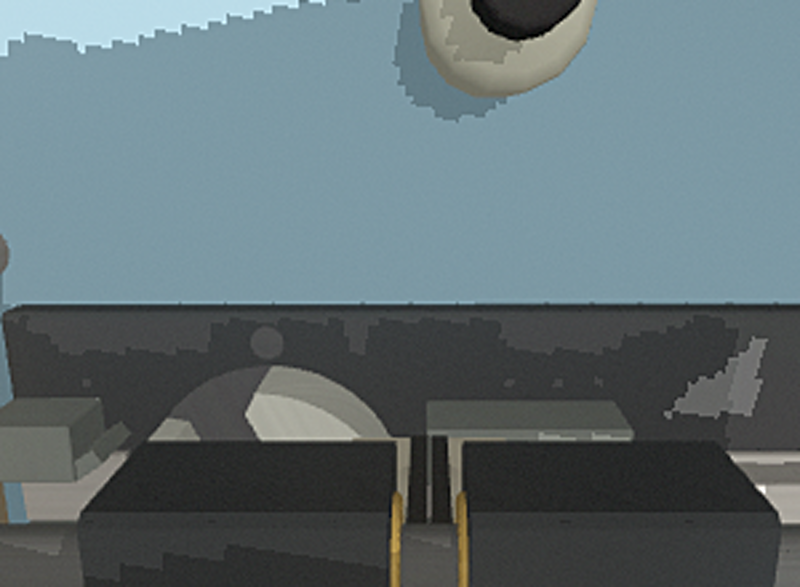

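Contact at 38 N without the pin turning: the friction cone nearly locks at this angle. I'll back off, go round to the pin's +y side, where the lever is about 20 mm, and push nearly tangentially.

```bash
python3 -m crank '[[[0.001,-0.005,0],[0,0,0],-1],[[0.001,-0.005,0],[0,0,0],-1],[[-0.009,-0.002,0],[0,0,0],-1],[[-0.009,-0.002,0],[0,0,0],-1],[[-0.008,-0.001,0],[0,0,0],-1],[[0,0,0],[0,0,0],-1],[[-0.001,0.008,0],[0,0,0],-1],[[-0.002,0.01,0],[0,0,0],-1],[[-0.002,0.01,0],[0,0,0],-1],[[0,0,0],[0,0,0],-1]]'
cat >> h.py <<'E'
TH=np.radians(100.7);T0=np.array([.5487,.0509])
def loc():
    o=ctrl.get_obs();c,s=np.cos(TH),np.sin(TH);M=np.array([[c,s],[-s,c]])
    print('local',(M@(o['tool_pos'][:2]-T0)*1000).round(1),'F',(M@o['force'][:2]).round(1))
E
python3 -c 'from h import *;loc()'
```

```text
clock: 4.5
tool_pos: [0.5393, 0.0358, 0.0366]
orientation: [-180.0, -0.0, 10.8]
force: [-0.8, 0.6, -0.8]
opening: 0.0008
gripper_force: 0.0
local [-13.1  12. ] F [0.7 0.6]
```

```bash
python3 -m crank '[[[0.004,0.001,0],[0,0,0],-1],[[0.003,0.001,0],[0,0,0],-1],[[0.003,0.002,0],[0,0,0],-1],[[0.003,0.002,0],[0,0,0],-1],[[0.003,0.001,0],[0,0,0],-1],[[0,0,0],[0,0,0],-1]]';python3 -c 'from h import *;loc()'
```

```text
clock: 5.1
tool_pos: [0.5543, 0.0409, 0.036]
orientation: [-180.0, 0.1, 10.7]
force: [-4.9, 0.3, 1.5]
opening: 0.0005
gripper_force: 2.4
local [-10.9  -3.6] F [1.2 4.7]
```

```bash
python3 -m crank '[[[0.002,0.002,0],[0,0,0],-1],[[0.002,0.001,0],[0,0,0],-1],[[0,0,0],[0,0,0],-1],[[-0.008,-0.002,0],[0,0,0],-1],[[0.003,-0.012,0],[0,0,0],-1],[[0.003,-0.012,0],[0,0,0],-1],[[0,0,0],[0,0,0],-1]]';python3 - <<'E'
from h import *
loc()
m,p,d=snap('wrist');W=world(m,d);c,s=np.cos(TH),np.sin(TH);D=W[...,:2]-T0
X=(c*D[...,0]+s*D[...,1])*1000;Y=(-s*D[...,0]+c*D[...,1])*1000;Z=W[...,2]*1000
k=(abs(X)<40)&(abs(Y)<40)&(Z>51)&(Z<58);print(k.sum(),X[k].mean() if k.any() else 0,Y[k].mean() if k.any() else 0)
E
```

```text
clock: 5.8
tool_pos: [0.5582, 0.0168, 0.0367]
orientation: [180.0, -0.1, 10.6]
force: [-0.4, -0.2, -0.2]
opening: 0.0007
gripper_force: 0.0
local [-35.3  -3. ] F [-0.1  0.4]
356 -19.428624061217466 -20.090874439854627
```

```bash
python3 -m crank '[[[0.008,0.001,0],[0,0,0],-1],[[0.009,0.002,0],[0,0,0],-1],[[0,0,0],[0,0,0],-1],[[-0.001,0.004,0],[0,0,0],-1],[[0,0.004,0],[0,0,0],-1],[[-0.001,0.003,0],[0,0,0],-1],[[-0.001,0.003,0],[0,0,0],-1],[[0,0,0],[0,0,0],-1]]';python3 -c 'from h import *;loc()'
```

```text
clock: 6.65
tool_pos: [0.572, 0.0356, 0.037]
orientation: [180.0, -0.1, 10.8]
force: [2.1, -2.8, 0.8]
opening: 0.0007
gripper_force: 1.1
local [-19.3 -20. ] F [-3.1 -1.5]
```

Contact at 3 N, which matches the disc's friction (0.06 N m / 21 mm). I'll retreat and look.

```bash
python3 -m crank '[[[0.002,-0.01,0],[0,0,0],-1],[[0.004,-0.02,0],[0,0,0.0],-1],[[0,-0.02,0.04],[0,0,0],-1],[[-0.02,-0.02,0.04],[0,0,0],-1],[[-0.01,-0.02,0.03],[0,0,0],-1],[[0,0,0],[0,0,0],-1],[[0,0,0],[0,0,0],-1]]';python3 - <<'E'
from h import *
loc()
m,p,d=snap('wrist');np.savez('w3.npz',p=p,d=d,**m)
W=world(m,d);c,s=np.cos(TH),np.sin(TH);D=W[...,:2]-T0
X=(c*D[...,0]+s*D[...,1])*1000;Y=(-s*D[...,0]+c*D[...,1])*1000;Z=W[...,2]*1000
k=(abs(X)<35)&(abs(Y)<38)&(Z>51)&(Z<58);print('pin',k.sum(),np.median(X[k]),np.median(Y[k]))
k=(abs(X)<34)&(abs(Y+3)<34)&(Z>29.5)&(Z<35);Q=np.c_[X[k],Y[k]];print('disc',len(Q),Q.min(0),Q.max(0))
# slot line angle: try separations
ctr=np.array([-.0,-3]);best=[]
for a in range(-40,41,1):
    r=np.radians(a);n=np.array([-np.sin(r),np.cos(r)]);h=(Q-ctr)@n
    for o in np.arange(-4,5): best.append(((abs(h-o)<9.5).sum(),a,o))
print(sorted(best)[:12])
cv2.imwrite('pics/g.png',cv2.resize(p,(800,600)))
E
```

```text
clock: 7.35
tool_pos: [0.547, -0.0554, 0.1473]
orientation: [-180.0, -0.1, 10.6]
force: [-0.3, -0.7, -0.6]
opening: 0.0005
gripper_force: 0.0
local [-104.1   21.5] F [-0.6  0.4]
pin 132 0.19362100657754466 -24.812851483847414
disc 1935 [-27.52908357 -35.44412591] [29.37595957 28.26881595]
[(np.int64(0), 0, np.int64(-1)), (np.int64(0), 1, np.int64(-1)), (np.int64(0), 2, np.int64(-1)), (np.int64(0), 2, np.int64(0)), (np.int64(1), 1, np.int64(0)), (np.int64(2), 3, np.int64(-1)), (np.int64(2), 3, np.int64(0)), (np.int64(6), 4, np.int64(-1)), (np.int64(8), 0, np.int64(0)), (np.int64(10), 4, np.int64(0)), (np.int64(11), -1, np.int64(0)), (np.int64(14), -2, np.int64(0))]
```

View pics/g.png

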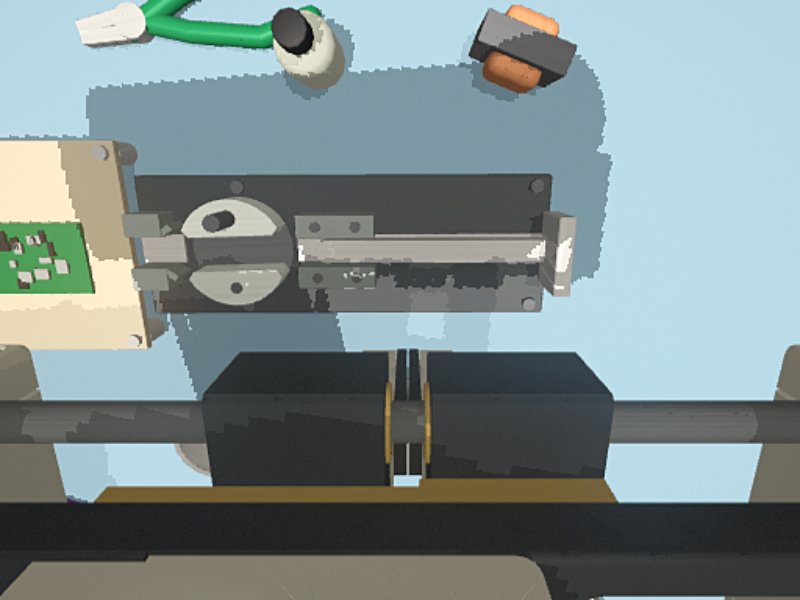

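The slot is in line: it sits at (235,250), level with the bar at (440,250), with about 1–2° of error. Next I go behind the cross-head.

```bash
python3 -m crank '[[[0.012,-0.029,0],[0,0,0],-1],[[0.012,-0.029,0],[0,0,0],-1],[[0.011,-0.029,0],[0,0,0],-1],[[0.011,-0.028,0],[0,0,0],-1],[[0,0,0],[0,0,0],-1],[[0,0,-0.03],[0,0,0],-1],[[0,0,-0.04],[0,0,0],-1],[[0,0,0],[0,0,0],-1],[[0,0,0],[0,0,0],-1]]';python3 -c 'from h import *;loc()'
```

```text
clock: 8.3
tool_pos: [0.5925, -0.1694, 0.0757]
orientation: [-180.0, 0.2, 10.8]
force: [0.1, 0.1, 0.8]
opening: 0.0
gripper_force: 0.0
local [-224.6   -2.2] F [ 0.1 -0.1]
```

```bash
python3 -m crank '[[[0,0,-0.03],[0,0,0],-1],[[0,0,-0.018],[0,0,0],-1],[[0,0,-0.005],[0,0,0],-1],[[0,0,0],[0,0,0],-1],[[-0.001,0.006,0],[0,0,0],-1],[[-0.001,0.006,0],[0,0,0],-1],[[-0.001,0.005,0],[0,0,0],-1],[[-0.001,0.005,0],[0,0,0],-1],[[-0.001,0.004,0],[0,0,0],-1],[[0,0,0],[0,0,0],-1]]';python3 -c 'from h import *;loc()'
```

```text
clock: 9.3
tool_pos: [0.5891, -0.1433, 0.0246]
orientation: [180.0, -0.1, 10.8]
force: [1.3, -1.6, 2.3]
opening: 0.0003
gripper_force: 1.3
local [-198.4   -3.6] F [-1.8 -0.9]
```

```bash
python3 -m crank '[[[-0.002,0.007,0],[0,0,0],-1],[[-0.001,0.007,0],[0,0,0],-1],[[-0.002,0.007,0],[0,0,0],-1],[[-0.001,0.007,0],[0,0,0],-1],[[-0.002,0.007,0],[0,0,0],-1],[[-0.001,0.007,0],[0,0,0],-1],[[-0.001,0.007,0],[0,0,0],-1],[[-0.002,0.007,0],[0,0,0],-1],[[-0.001,0.006,0],[0,0,0],-1],[[0,0,0],[0,0,0],-1]]';python3 -c 'from h import *;loc()'
```

```text
clock: 10.3
tool_pos: [0.5753, -0.0812, 0.0238]
orientation: [-180.0, -0.0, 10.7]
force: [1.6, -1.4, 0.8]
opening: 0.0006
gripper_force: 0.5
local [-134.8   -1.7] F [-1.7 -1.3]
```

Sliding freely at about 2 N. The bar should be home at about local −107.

```bash
python3 -m crank '[[[-0.001,0.006,0],[0,0,0],-1],[[-0.001,0.006,0],[0,0,0],-1],[[-0.001,0.005,0],[0,0,0],-1],[[-0.001,0.004,0],[0,0,0],-1],[[-0.001,0.003,0],[0,0,0],-1],[[0,0.002,0],[0,0,0],-1],[[0,0,0],[0,0,0],-1]]';python3 -c 'from h import *;loc()'
```

```text
clock: 11.0
tool_pos: [0.5708, -0.0575, 0.0238]
orientation: [179.9, -0.0, 10.8]
force: [5.6, -16.0, 3.1]
opening: 0.0005
gripper_force: 8.8
local [-110.6   -1.6] F [-16.7  -2.5]
```

```bash
python3 -m crank '[[[0,0.001,0],[0,0,0],-1],[[0,0,0],[0,0,0],-1]]'; python3 -c 'from h import *;loc()'; python3 -m crank '[[[0.001,-0.006,0],[0,0,0],-1],[[0.003,-0.015,0],[0,0,0],-1],[[0.004,-0.02,0.02],[0,0,0],-1],[[0,0,0.04],[0,0,0],-1],[[-0.01,0.01,0.04],[0,0,0],-1],[[-0.02,0.02,0.03],[0,0,0],-1],[[0,0,0],[0,0,0],-1],[[0,0,0],[0,0,0],-1]]'
python3 - <<'E'
from h import *
loc()
m,p,d=snap('wrist');W=world(m,d);c,s=np.cos(TH),np.sin(TH);D=W[...,:2]-T0
X=(c*D[...,0]+s*D[...,1])*1000;Y=(-s*D[...,0]+c*D[...,1])*1000;Z=W[...,2]*1000
k=(X<-70)&(X>-130)&(abs(Y)<35)&(Z>44)&(Z<51);print('head x',np.percentile(X[k],[2,50,98]),Y[k].min(),Y[k].max())
k=(X<-40)&(X>-100)&(abs(Y+4)<35)&(Z>28)&(Z<32);print('rails x',np.percentile(X[k],[1,99]))
k=(abs(X)<35)&(abs(Y)<38)&(Z>51)&(Z<58);print('pin',k.sum(),np.median(X[k]),np.median(Y[k]))
cv2.imwrite('pics/i.png',cv2.resize(p,(800,600)))
E
```

```text
clock: 11.2
tool_pos: [0.5708, -0.0574, 0.0239]
orientation: [179.8, 0.0, 10.7]
force: [6.7, -21.2, 2.3]
opening: 0.0004
gripper_force: 11.3
local [-110.5   -1.6] F [-22.1  -2.7]
clock: 12.0
tool_pos: [0.5481, -0.0653, 0.1542]
orientation: [-179.9, -0.1, 10.8]
force: [0.3, -0.1, -1.0]
opening: 0.0006
gripper_force: 0.0
local [-114.1   22.2] F [-0.1 -0.3]
head x [-94.14486386 -89.49895083 -84.534614  ] -25.071482210828268 20.58188816511752
rails x [-94.13484282 -40.48780411]
pin 124 0.5074304928764846 -24.79396863430236
```

View pics/i.png

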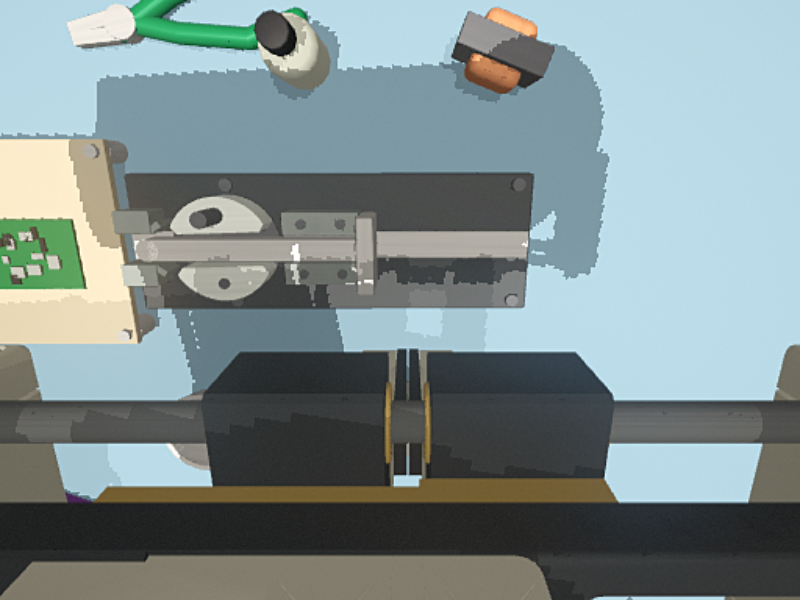

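The cross-head at (365,252) butts on the rail ends at (357,250). The bar passes through the disc at (223,248) into the keeper at (140,247), the bystanders in view look unmoved, and the arm is clear.

```bash
python3 -c 'from plant import close_job;print(close_job())'
```

```text
the job is handed in; nothing more can be done
None
```

The job is handed in: the slot is in line to within about 2°, the bar is fully home with its cross-head against the rail ends, and the arm finished clear at about 12 s; no verdict was returned.

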